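# Hang the nozzle bin on the welding bench's louvered panel

### The arm

A 6-joint arm with a two-finger parallel gripper is mounted at the origin on the work surface. World frame = base frame: x ahead of the robot, y to its left, z up, the work surface at z = 0. Lengths are in m, angles in rad, forces in N, time in s.
With the tool pointing down it reaches from about 0.4 to 0.925 m from the base axis. Payload 3.4 kg.
Tool frame: the origin (TCP) lies at the very end of the fingers, on their centre line; the grasp point (between the pads) lies 19 mm behind it; y points along the fingers, z is the direction in which the jaws open and shut, and the axes are right-handed (so a half turn about y gives the same grasp; the last joint's range is limited). The gripper opens to 85 mm and grips with 20 to 120 N. Pads are 22 mm wide; open, the fingers measure 114 mm over their backs; the gripper's body (76 mm by 85 mm) begins 54 mm behind the grasp point. The pads swing forward as they close: fully open they stand 13 mm farther back than shut.
Start: joints at [-1.377, 0.307, 1.506, -0, 1.328, -0.073], TCP at [0.152, -0.555, 0.231] pointing down, gripper open.
Joint ranges: [-3.12, 3.12], [-1.05, 2.28], [0.14, 2.33], [-1.42, 4.57], [0.1, 2.73], [-2.68, 2.68]. Speed limits (rad/s): [2.57, 2.57, 3.14, 3.14, 3.14, 3.14].

### API

Orientations are given as a unit quaternion [w, x, y, z].
In Python, from plant import ctrl gives the robot as it stands.
- The arm moves only by the tool drive_tool, never from a script. Its argument "rows" is a list of rows, each a list of 7 numbers: the turn, a rotation vector about the tool's x, y, z in degrees, then the shift along the tool's x, y, z in m, then the finger opening in m, from 0 to 0.0854. In form: [[wx, wy, wz, tx, ty, tz, hand], ...]. A call has 1 to 20 rows; each row shifts and turns the commanded pose from where the row before left it, along the tool's axes as they then stand; what a row does not reach is not made up. A row lasts 1/10 s, in which the tool goes at most 50 mm and 8.59 degrees, less where a joint would pass 70% of its speed; a pose out of reach is approached as far as the arm can. A call with a gripper value outside its range is refused whole. The fingers move at their own pace and stop on an object; "force" is the grip in N (left out, the last holds). Time passes only in rows, so rows that do not move let the fingers close. It gives the time, the measured TCP pose, the force and the opening at its end, in the units of the state.
- ctrl.get_obs(): the state, without advancing time (a new reading comes with each control period).
- ctrl.grab_frame(name): name is "side" or "top"; returns a dict with "color" (400x640x3 uint8, blue, green, red), "fovy" (degrees; the focal length in pixels is half the picture's height over the tangent of half this angle, whatever the lens; pixels are square), "cx", "cy" (the principal point, pixels), "extrinsics" (4x4, takes a point from camera to world coordinates). Camera axes: x right, y down, z forward; pixel columns grow to the right and rows downward; lengths in m; the calibration is good to about 2 mm. A picture is of the moment at which its call begins. There is no depth.
- ctrl.hand_in(): hands the job in, once; it reports no verdict.
The state is a dict: "t": time; "q": joint angles; "joint_vel": joint speeds; "joint_torque": joint torques, N m; "tool_pos": TCP position; "tool_rot": TCP orientation; "contact_force": force on the tool from outside, world axes, zero at the start; "torque": the same for the moment, N m; "opening": finger opening in m.
Only numpy, scipy, OpenCV 4.12 (cv2) and the standard library are available. Lean on these libraries where they do the work, as an engineer would, in place of code of your own. Each camera call takes 0.05 s, during which the arm holds its last target.

### The job

Pick up the orange bin of welding nozzles by its black grip, lift it over the rail of the louvered panel and lower it at the orange band, so that its rear lip catches behind the rail and it hangs there by itself, resting on the rail and centred on the band. Leave the blue bin standing where it is.

Things in the scene. Friction and masses are not known exactly. Their poses are not given: they have to be found in the camera images.
- orange_grip (a point): Loose orange bin, brass nozzles inside, 0.24 to 0.45 kg; 90 mm deep (x), 80 wide (y), rim 69 high. This is the centre of its black grip: an upright plate, 44 mm along x, 12 thick along y (pinch it across y), on the bin's middle, rising above the rim to 112 mm; the point is 92 mm above the underside. Axes: +x to the back wall with the lip, z up.
- orange_lip (a point): Underside of the orange bin's rear lip, mid-width: 60 mm towards +x of orange_grip and 27 mm below it, same axes. The lip is a hook as wide as the bin, open downwards; between it and the back wall the slot is 16 mm wide, flaring to 32 mm at its mouth 35 mm lower. This point lies 15 mm behind the back wall, near the mouth's middle; when hung it rests on the rail's top.
- bay (a point): Middle of the rail's top edge at the empty bay (orange band, 80 mm long). The rail is the top edge, 5 mm thick, 140 mm high, 300 long, of a fixed grey louvered panel. y along the rail; x level, to the panel's back, away from the robot; z up. The bin hangs on the -x side, its x along this x, tipping forward about 10 degrees. A fixed grey bin hangs 150 mm along the rail, its top at 180 mm.
- blue_grip (a point): The same point as orange_grip on a loose blue bin of identical shape standing on the bench; leave it alone. A white bottle, 150 mm high and 60 mm across, also stands loose nearby.
Mind the look-alikes: they are no part of the job. Several things look just like the part that bears orange_grip: the one meant starts nearest to the robot's base.

How it is judged:
On the way:
1. the orange bin is lifted so that its lip is higher than the rail (z of orange_lip in the frame of bay above 0.03 m), for 0.1 s.
At the end, for the whole second after the job is handed in: The orange bin hangs at rest by its lip at the band: lip point within 14 mm across, 22 mm along, 20 mm above or 12 mm below the bay point on the rail's top; square to the rail within 11 degrees, upright within 23 degrees. The blue bin is within 30 mm of its start (x of orange_lip in the frame of bay between -0.014 and 0.014 m and y of orange_lip in the frame of bay between -0.022 and 0.022 m and z of orange_lip in the frame of bay between -0.012 and 0.02 m and angle between the y axis of orange_lip and the y axis of bay, either way round below 0.2 rad and angle between orange_lip's own z axis and vertical below 0.4 rad and linear speed of orange_bin below 0.03 m/s and distance of blue_grip from where it was at the start of the episode below 0.03 m); the robot touches nothing.
It fails at once if the blue bin is pushed or lifted away from its place (more than 30 mm) (distance of blue_grip from where it was at the start of the episode above 0.03 m).
It also fails if it takes over 45 s, if anything falls off the work surface, if the arm or the gripper's body presses on something with over 40 N, if the wrist force passes 120 N, or if a joint passes its speed limit or range.

## Working session

There is one attempt and no reset: what is moved stays moved. The work goes in short steps, Python scripts to look and compute and a tool call to move; the robot and the scene stay as the last step left them, time stands still between calls to the robot, and variables do not carry over. Pictures are saved under pics/ and viewed, and the job is handed in when it is done.

Besides the shell and the picture viewer there is one more tool, called after "Emit:" by a JSON object that holds its "api" and its "payload", one argument or row to a line. drive_tool: Moves the arm, as the interface text tells. Its arguments: {"type":"object","properties":{"rows":{"type":"array"},"force":{"type":"number"}},"required":["rows"]}

```bash
mkdir -p pics; ls
python3 - <<'E'
from plant import ctrl
import cv2,numpy as np
for n in("side","top"):
    f=ctrl.grab_frame(n); cv2.imwrite(f"pics/{n}0.png",f["color"]); print(n,f["fovy"],f["cx"],f["cy"],f.keys());print(np.round(f["extrinsics"],3).tolist())
o=ctrl.get_obs();print({k:np.round(v,3).tolist() for k,v in o.items()})
E
```

```text
pics
side 53.288958888081005 329.72122871417525 198.39956873406499 dict_keys(['color', 'fovy', 'cx', 'cy', 'extrinsics'])
[[-0.962, -0.189, 0.195, 0.372], [-0.271, 0.649, -0.711, 0.562], [0.008, -0.737, -0.676, 0.782], [0.0, 0.0, 0.0, 1.0]]
top 57.901592154236 318.59790541915334 196.73474893437412 dict_keys(['color', 'fovy', 'cx', 'cy', 'extrinsics'])
[[-0.019, -0.995, 0.103, 0.468], [-1.0, 0.019, -0.005, -0.107], [0.003, -0.103, -0.995, 0.98], [0.0, 0.0, 0.0, 1.0]]
{'t': 0.1, 'q': [-1.376, 0.307, 1.508, -0.0, 1.328, -0.073], 'joint_vel': [-0.0, -0.001, -0.002, 0.001, 0.001, 0.001], 'joint_torque': [0.001, -45.853, -25.261, -0.0, 0.006, -0.0], 'tool_pos': [0.152, -0.554, 0.23], 'tool_rot': [0.094, -0.094, 0.701, -0.7], 'contact_force': [0.574, 0.172, -0.551], 'torque': [-0.065, 0.08, 0.034], 'opening': 0.085}
```

View pics/side0.png

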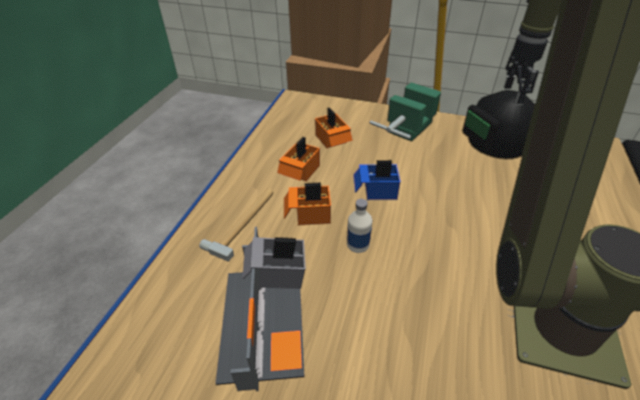

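View pics/top0.png

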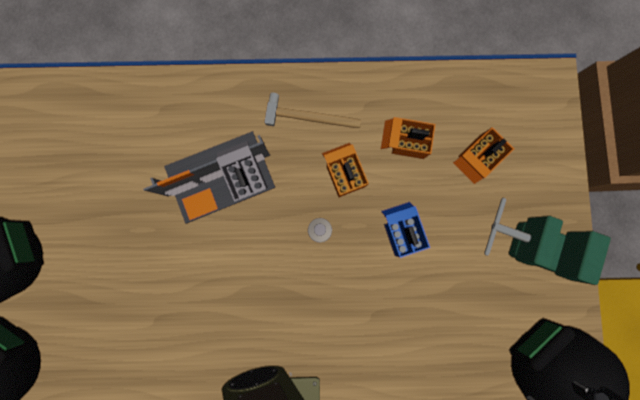

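The top view shows three orange bins at about (345,170), (408,138) and (483,155), the blue bin at (406,230), the bottle at (320,230), and the panel with its orange band at about (175,182). The side view shows the same layout. I'll zoom in next.

```bash
cat > h.py <<'E'
import numpy as np,cv2
from plant import ctrl
def cam(f):
    F=f["color"].shape[0]/2/np.tan(np.radians(f["fovy"])/2); return F,f["cx"],f["cy"],np.array(f["extrinsics"])
def ray(f,u,v):
    F,cx,cy,E=cam(f); d=E[:3,:3]@np.array([(u-cx)/F,(v-cy)/F,1]); return E[:3,3],d/np.linalg.norm(d)
def plane(f,u,v,z):
    o,d=ray(f,u,v); return o+d*(z-o[2])/d[2]
def tri(f1,p1,f2,p2):
    A=np.zeros((3,3));b=np.zeros(3);R=[]
    for f,p in((f1,p1),(f2,p2)):
        o,d=ray(f,*p);P=np.eye(3)-np.outer(d,d);A+=P;b+=P@o;R.append((o,P))
    x=np.linalg.solve(A,b); return x,[np.linalg.norm(P@(x-o)) for o,P in R]
def proj(f,X):
    F,cx,cy,E=cam(f); p=E[:3,:3].T@(np.asarray(X)-E[:3,3]); return np.array([F*p[0]/p[2]+cx,F*p[1]/p[2]+cy])
def crop(f,x0,y0,x1,y1,s,name):
    c=f["color"][y0:y1,x0:x1]; cv2.imwrite(name,cv2.resize(c,None,fx=s,fy=s,interpolation=cv2.INTER_CUBIC))
E
python3 - <<'E'
from h import *
import pickle
S=ctrl.grab_frame("side");T=ctrl.grab_frame("top");pickle.dump((S,T),open("fr0.pkl","wb"))
crop(T,140,100,300,220,5,"pics/tp.png")
crop(T,300,120,440,220,5,"pics/tb.png")
crop(S,200,220,340,400,3.3,"pics/sp.png")
crop(S,270,150,410,255,5,"pics/sb.png")
E
```

```text
(no output)
```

View pics/tp.png

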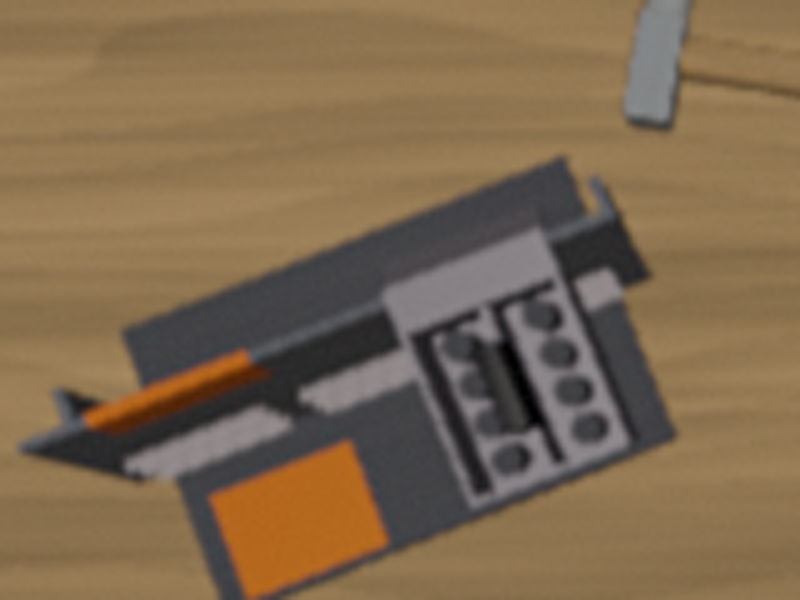

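View pics/tb.png

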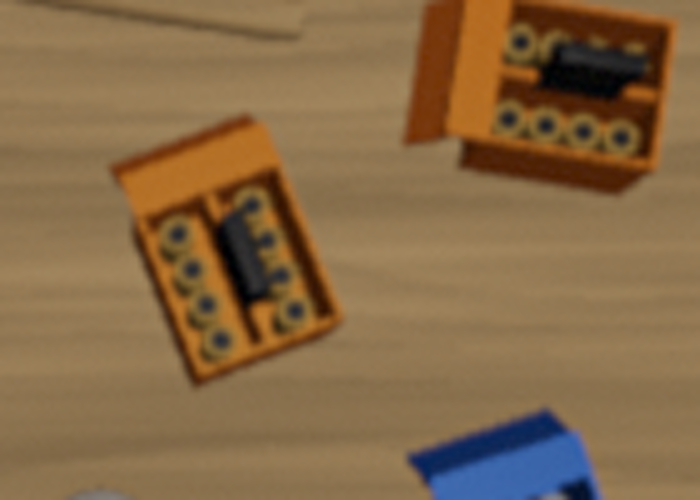

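View pics/sp.png

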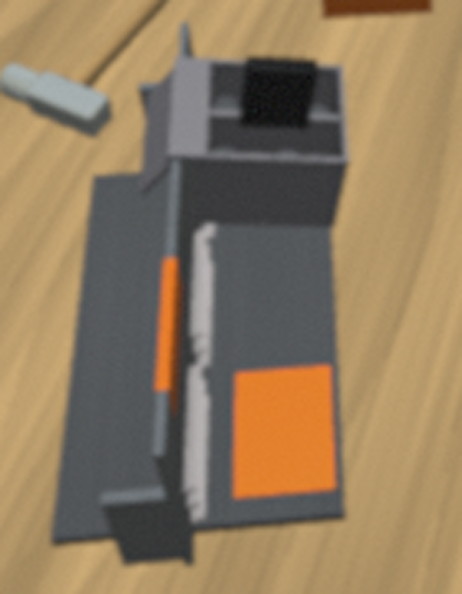

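View pics/sb.png

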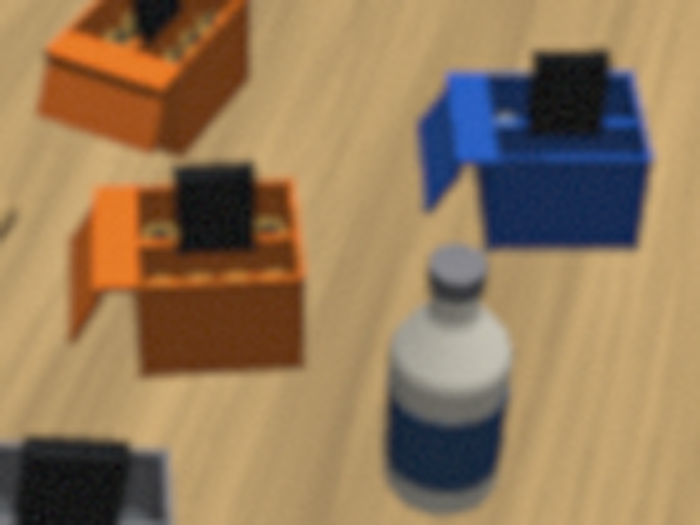

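Run:
```python
from h import *
import pickle
S,T=pickle.load(open("fr0.pkl","rb"))
np.set_printoptions(precision=4,suppress=True)
for n,f,b in(("T",T,(140,100,300,220)),("S",S,(200,220,340,400)),("T",T,(300,120,372,220)),("S",S,(270,180,340,255))):
    hsv=cv2.cvtColor(f["color"],cv2.COLOR_BGR2HSV)
    m=cv2.inRange(hsv,(5,150,60),(20,255,255)); k=np.zeros_like(m);k[b[1]:b[3],b[0]:b[2]]=m[b[1]:b[3],b[0]:b[2]]
    nn,l,st,c=cv2.connectedComponentsWithStats(k)
    for i in range(1,nn):
        if st[i,4]>15:
            cs,_=cv2.findContours((l==i).astype(np.uint8),0,2); r=cv2.minAreaRect(cs[0])
            print(n,st[i].tolist(),c[i],cv2.boxPoints(r).round(1).tolist())
def cT(p,b=(140,100)):return (p[0]/5+b[0]-.4,p[1]/5+b[1]-.4)
def cS(p,b,s):return ((p[0]+.5)/s+b[0]-.5,(p[1]+.5)/s+b[1]-.5)
print("rail back corners T on z=.14",[plane(T,*cT(p),.14) for p in((83,418),(245,350))])
print("rail ends back",[plane(T,*cT(p),.14) for p in((22,446),(610,212))])
print("S back",[plane(S,*cS(p,(200,220),3.3),.14) for p in((155,390),(161,258))])
print("tri",tri(T,cT((83,418)),S,cS((155,390),(200,220),3.3)),tri(T,cT((245,350)),S,cS((161,258),(200,220),3.3)))
print("rim corners T z=.069",[plane(T,*cT(p,(300,120)),.069) for p in((200,382),(340,322))])
print("lip/rim",[plane(T,*cT(p,(300,120)),.069) for p in((125,197),(143,217),(280,168),(270,130))])
print("S rim z=.069 near front, near back, far front",[plane(S,*cS(p,(270,150),5),.069) for p in((303,278),(138,288),(292,180))])
print("S grip top z=.112",[plane(S,*cS(p,(270,150),5),.112) for p in((177,172),(250,168))])
```

```text
T [157, 170, 36, 17, 221] [174.2896 178.448 ] [[156.5, 181.60000610351562], [190.10000610351562, 169.0], [192.5, 175.3000030517578], [158.8000030517578, 187.89999389648438]]
T [182, 188, 35, 32, 673] [199.318  203.6657] [[181.10000610351562, 199.1999969482422], [209.5, 187.8000030517578], [217.6999969482422, 208.10000610351562], [189.1999969482422, 219.5]]
S [298, 220, 32, 5, 126] [312.4683 221.5079] [[298.0, 220.0], [329.0, 220.0], [329.0, 224.0], [298.0, 224.0]]
S [247, 298, 8, 44, 234] [250.7564 319.1538] [[246.60000610351562, 340.70001220703125], [248.6999969482422, 297.79998779296875], [254.8000030517578, 298.1000061035156], [252.60000610351562, 341.0]]
S [271, 331, 31, 40, 1129] [285.45   350.4721] [[269.20001220703125, 332.0], [299.5, 330.5], [301.3999938964844, 368.70001220703125], [271.0, 370.20001220703125]]
T [322, 143, 47, 54, 1226] [344.314  168.2447] [[320.8999938964844, 152.8000030517578], [351.3999938964844, 140.60000610351562], [369.1000061035156, 184.8000030517578], [338.6000061035156, 197.0]]
S [284, 186, 47, 39, 1279] [308.2565 205.674 ] [[283.1000061035156, 187.1
[... 398 characters left out ...]
ray([0.5952, 0.2694, 0.141 ]), [np.float64(0.002184526215226968), np.float64(0.0021845262152270575)]) (array([0.626 , 0.1944, 0.1401]), [np.float64(0.0019642426535988224), np.float64(0.0019642426535987135)])
rim corners T z=.069 [array([ 0.5623, -0.1642,  0.069 ]), array([ 0.5916, -0.2362,  0.069 ])]
lip/rim [array([ 0.6583, -0.1282,  0.069 ]), array([ 0.6477, -0.1372,  0.069 ]), array([ 0.6719, -0.2081,  0.069 ]), array([ 0.6919, -0.2035,  0.069 ])]
S rim z=.069 near front, near back, far front [array([ 0.569 , -0.1626,  0.069 ]), array([ 0.6488, -0.1316,  0.069 ]), array([ 0.5959, -0.2361,  0.069 ])]
S grip top z=.112 [array([ 0.6413, -0.1773,  0.112 ]), array([ 0.6059, -0.191 ,  0.112 ])]
```

```bash
cat >> h.py <<'E'
from scipy.spatial.transform import Rotation as R
def tool():
    o=ctrl.get_obs();q=o["tool_rot"];return np.array(o["tool_pos"]),R.from_quat([q[1],q[2],q[3],q[0]]),o
def go(target,yaw=None):
    # needed turn about tool y (deg) so that jaw z is across bin-y at yaw ; shift in tool axes as they'd be before turning and after
    p,r,o=tool();M=r.as_matrix();np.set_printoptions(precision=4,suppress=True)
    print("p",p,"t",o["t"],"F",o["contact_force"],"op",o["opening"],"q",o["q"]);print(M)
    d=np.array(target)-p;print("d world",d,"in tool",M.T@d)
    if yaw is not None:
        for s in(1,-1):
            z=s*np.array([-np.sin(yaw),np.cos(yaw),0]);y=np.array([0,0,-1.]);x=np.cross(y,z);W=np.c_[x,y,z]
            print("turn deg",np.degrees(R.from_matrix(M.T@W).as_rotvec()),"d in final",W.T@d)
E
python3 - <<'E'
from h import *
go((.622,-.184,.231),np.radians(21.2))
E
```

```text
p [ 0.152  -0.5541  0.2307] t 0.2 F [-0.5849  0.4476  0.0583] op 0.08510433463034454 q [-1.3765  0.3073  1.5071  0.      1.3284 -0.0735]
[[-0.9644 -0.0002  0.2646]
 [-0.2646  0.0012 -0.9644]
 [-0.0001 -1.     -0.0012]]
d world [0.47   0.3701 0.0003] in tool [-0.5511  0.0001 -0.2326]
turn deg [  0.0143 174.1412   0.1064] d in final [ 0.572  -0.0003  0.1751]
turn deg [ 0.0699 -5.8588 -0.0094] d in final [-0.572  -0.0003 -0.1751]
```

Emit:
{"api": "drive_tool", "payload": {
  "rows": [
    [0, -5.86, 0, 0, 0, 0, 0.085],
    [0, 0, 0, -0.015, 0, -0.005, 0.085],
    [0, 0, 0, -0.03, 0, -0.009, 0.085],
    [0, 0, 0, -0.035, 0, -0.011, 0.085],
    [0, 0, 0, -0.035, 0, -0.011, 0.085],
    [0, 0, 0, -0.035, 0, -0.011, 0.085],
    [0, 0, 0, -0.035, 0, -0.011, 0.085],
    [0, 0, 0, -0.035, 0, -0.011, 0.085],
    [0, 0, 0, -0.035, 0, -0.011, 0.085],
    [0, 0, 0, -0.035, 0, -0.011, 0.085],
    [0, 0, 0, -0.035, 0, -0.011, 0.085],
    [0, 0, 0, -0.035, 0, -0.011, 0.085],
    [0, 0, 0, -0.035, 0, -0.011, 0.085],
    [0, 0, 0, -0.035, 0, -0.011, 0.085],
    [0, 0, 0, -0.035, 0, -0.011, 0.085],
    [0, 0, 0, -0.035, 0, -0.011, 0.085],
    [0, 0, 0, -0.035, 0, -0.011, 0.085],
    [0, 0, 0, -0.025, 0, -0.007, 0.085],
    [0, 0, 0, -0.012, 0, 0, 0.085],
    [0, 0, 0, 0, 0, 0, 0.085]
  ],
  "force": 60
}}

```text
t: 2.2
tool_pos: [0.6231, -0.1831, 0.2309]
tool_rot: [0.13, -0.131, 0.695, -0.695]
contact_force: [-0.2, -0.3, 0.4]
opening: 0.0847
```

Run:
```python
from h import *
go((.622,-.184,.231),np.radians(21.2))
S=ctrl.grab_frame("side");T=ctrl.grab_frame("top")
crop(S,220,80,420,240,4,"pics/s1.png");crop(T,270,80,430,220,4,"pics/t1.png")
```

```text
p [ 0.6231 -0.1831  0.2309] t 2.2 F [-0.2337 -0.3426  0.4049] op 0.08472715370113627 q [-0.3509  0.4109  1.342   0.      1.3889  0.8488]
[[-0.9319 -0.0002  0.3627]
 [-0.3627  0.0001 -0.9319]
 [ 0.0002 -1.     -0.0002]]
d world [-0.0011 -0.0009  0.0001] in tool [ 0.0013 -0.0001  0.0004]
turn deg [   0.0146 -179.9353   -0.0138] d in final [-0.0013 -0.0001 -0.0004]
turn deg [0.0088 0.0647 0.0093] d in final [ 0.0013 -0.0001  0.0004]
```

View pics/s1.png

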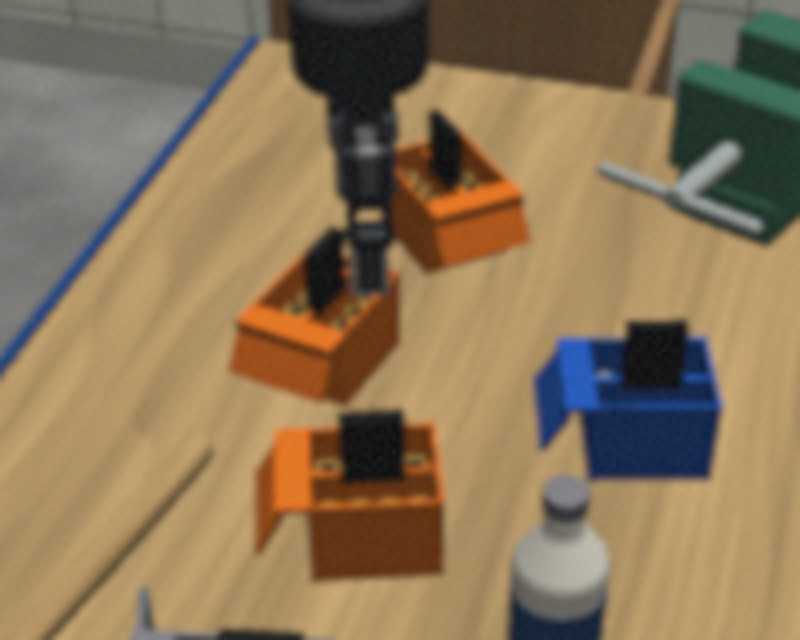

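View pics/t1.png

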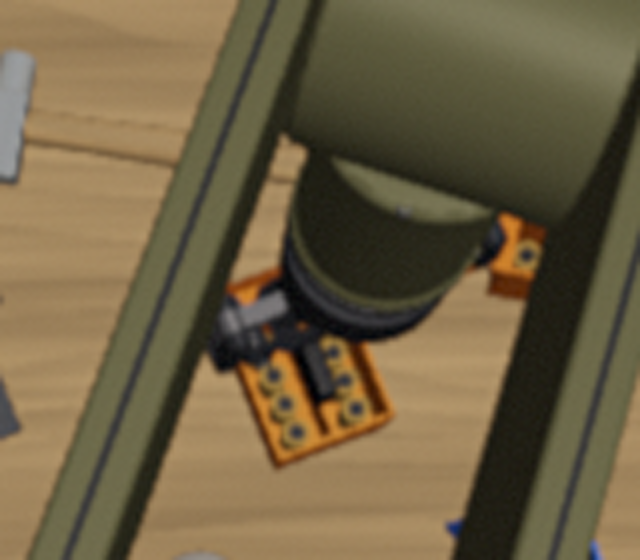

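The side view shows the fingers at column 370, in line with the orange grip at column 373. Nothing obstructs the descent, so I'll go down and grip.

Emit:
{"api": "drive_tool", "payload": {
  "rows": [
    [0, 0, 0, 0.001, 0.02, 0, 0.085],
    [0, 0, 0, 0, 0.025, 0, 0.085],
    [0, 0, 0, 0, 0.025, 0, 0.085],
    [0, 0, 0, 0, 0.025, 0, 0.085],
    [0, 0, 0, 0, 0.02, 0, 0.085],
    [0, 0, 0, 0, 0.015, 0, 0.085],
    [0, 0, 0, 0, 0.015, 0, 0.085],
    [0, 0, 0, 0, 0.01, 0, 0.085],
    [0, 0, 0, 0, 0, 0, 0.085]
  ]
}}

```text
t: 3.2
tool_pos: [0.619, -0.1854, 0.075]
tool_rot: [0.128, -0.131, 0.696, -0.695]
contact_force: [0.1, 0.4, -0.1]
opening: 0.085
```

Emit:
{"api": "drive_tool", "payload": {
  "rows": [
    [0, 0, 0, 0, 0, 0, 0.03],
    [0, 0, 0, 0, 0, 0, 0.03],
    [0, 0, 0, 0, 0, 0, 0.03],
    [0, 0, 0, 0, 0, 0, 0.0],
    [0, 0, 0, 0, 0, 0, 0],
    [0, 0, 0, 0, 0, 0, 0],
    [0, 0, 0, 0, 0, 0, 0],
    [0, 0, 0, 0, 0, 0, 0]
  ],
  "force": 70
}}

```text
t: 4.0
tool_pos: [0.6216, -0.185, 0.0768]
tool_rot: [-0.13, 0.13, -0.695, 0.695]
contact_force: [-1.3, -0.6, 3.3]
opening: 0.0111
```

Emit:
{"api": "drive_tool", "payload": {
  "rows": [
    [0, 0, 0, 0, -0.005, 0, 0],
    [0, 0, 0, 0, -0.01, 0, 0],
    [0, 0, 0, 0, -0.015, 0, 0],
    [0, 0, 0, 0, -0.02, 0, 0],
    [0, 0, 0, 0, -0.02, 0, 0],
    [0, 0, 0, 0, -0.02, 0, 0],
    [0, 0, 0, 0, -0.02, 0, 0],
    [0, 0, 0, 0, -0.02, 0, 0],
    [0, 0, 0, 0, -0.02, 0, 0],
    [0, 0, 0, 0, -0.02, 0, 0],
    [0, 0, 0, 0, -0.02, 0, 0],
    [0, 0, 0, 0, -0.015, 0, 0],
    [0, 0, 0, 0, -0.01, 0, 0],
    [0, 0, 0, 0, -0.005, 0, 0],
    [0, 0, 0, 0, 0, 0, 0],
    [0, 0, 0, 0, 0, 0, 0]
  ]
}}

```text
t: 5.6
tool_pos: [0.6206, -0.1846, 0.2953]
tool_rot: [0.13, -0.131, 0.695, -0.695]
contact_force: [-0.4, -0.5, -4.0]
opening: 0.0114
```

Run:
```python
from h import *
n=np.array([np.cos(np.radians(21.6)),np.sin(np.radians(21.6))])
b=np.array([.6084,.2309]); t=b-(.060-.003)*n; print(t)
go((*t,.295),np.radians(21.6))
S=ctrl.grab_frame("side")
crop(S,220,80,420,240,4,"pics/s2.png")
```

```text
[0.55540274 0.2099169 ]
p [ 0.6206 -0.1846  0.2953] t 5.6 F [-0.4088 -0.5182 -3.9697] op 0.011402397837712543 q [-0.3544  0.3729  1.2427 -0.      1.5279  0.8463]
[[-0.9323 -0.0017  0.3617]
 [-0.3617  0.0006 -0.9323]
 [ 0.0014 -1.     -0.0012]]
d world [-0.0652  0.3946 -0.0003] in tool [-0.0819  0.0007 -0.3914]
turn deg [ -0.125  179.6051   0.1103] d in final [0.0846 0.0003 0.3909]
turn deg [ 0.0704 -0.3948  0.0798] d in final [-0.0846  0.0003 -0.3909]
```

View pics/s2.png

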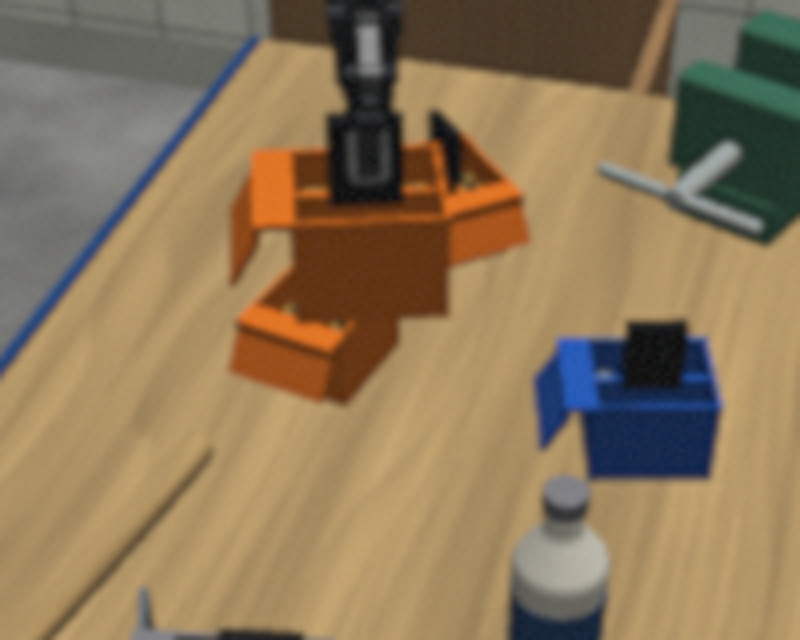

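The bin is held level. Next is the transfer over to the bay.

Emit:
{"api": "drive_tool", "payload": {
  "rows": [
    [0, -0.4, 0, -0.002, 0, -0.008, 0],
    [0, 0, 0, -0.004, 0, -0.015, 0],
    [0, 0, 0, -0.005, 0, -0.022, 0],
    [0, 0, 0, -0.005, 0, -0.024, 0],
    [0, 0, 0, -0.005, 0, -0.024, 0],
    [0, 0, 0, -0.005, 0, -0.024, 0],
    [0, 0, 0, -0.005, 0, -0.024, 0],
    [0, 0, 0, -0.005, 0, -0.024, 0],
    [0, 0, 0, -0.005, 0, -0.024, 0],
    [0, 0, 0, -0.005, 0, -0.024, 0],
    [0, 0, 0, -0.005, 0, -0.024, 0],
    [0, 0, 0, -0.005, 0, -0.024, 0],
    [0, 0, 0, -0.005, 0, -0.024, 0],
    [0, 0, 0, -0.005, 0, -0.024, 0],
    [0, 0, 0, -0.005, 0, -0.024, 0],
    [0, 0, 0, -0.005, 0, -0.022, 0],
    [0, 0, 0, -0.004, 0, -0.018, 0],
    [0, 0, 0, -0.003, 0, -0.012, 0],
    [0, 0, 0, -0.002, 0, -0.006, 0],
    [0, 0, 0, 0, 0, 0, 0]
  ]
}}

```text
t: 7.65
tool_pos: [0.5559, 0.2109, 0.2962]
tool_rot: [0.133, -0.133, 0.694, -0.694]
contact_force: [-0.1, -1.5, -4.4]
opening: 0.0114
```

Run:
```python
from h import *
import pickle
go((.5554,.2099,.225),np.radians(21.6))
S=ctrl.grab_frame("side");T=ctrl.grab_frame("top");pickle.dump((S,T),open("fr3.pkl","wb"))
crop(S,180,180,360,400,3,"pics/s3.png");crop(T,120,80,300,220,4,"pics/t3.png")
```

```text
p [0.5559 0.2109 0.2962] t 7.65 F [-0.1227 -1.4516 -4.3515] op 0.011405379540995464 q [0.2915 0.2936 1.3608 0.     1.4873 1.4838]
[[-0.9292 -0.0001  0.3695]
 [-0.3695 -0.     -0.9292]
 [ 0.0001 -1.     -0.    ]]
d world [-0.0005 -0.001  -0.0712] in tool [0.0009 0.0712 0.0007]
turn deg [   0.0059 -179.9154   -0.0022] d in final [-0.0009  0.0712 -0.0007]
turn deg [0.0014 0.0846 0.0038] d in final [0.0009 0.0712 0.0007]
```

View pics/s3.png

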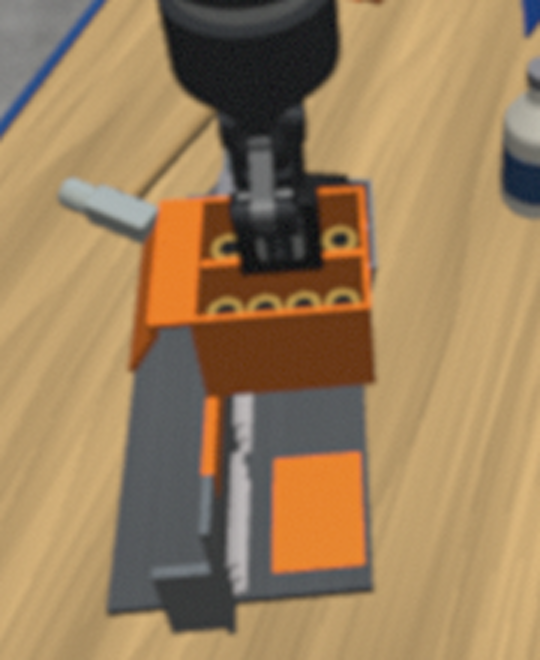

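View pics/t3.png

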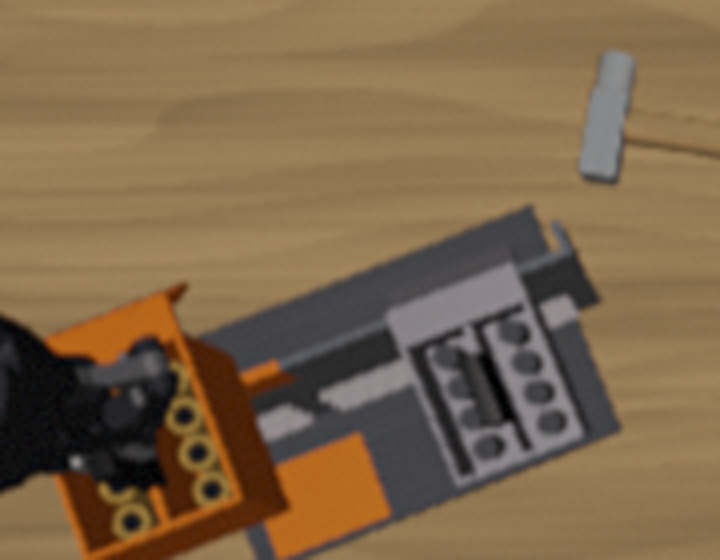

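Emit:
{"api": "drive_tool", "payload": {
  "rows": [
    [0, 0, 0, 0, 0.01, 0, 0],
    [0, 0, 0, 0, 0.02, 0, 0],
    [0, 0, 0, 0, 0.02, 0, 0],
    [0, 0, 0, 0, 0.02, 0, 0],
    [0, 0, 0, 0, 0.015, 0, 0],
    [0, 0, 0, 0, 0.01, 0, 0],
    [0, 0, 0, 0, 0.005, 0, 0],
    [0, 0, 0, 0, 0, 0, 0],
    [0, 0, 0, 0, 0, 0, 0],
    [0, 0, 0, 0, 0, 0, 0]
  ]
}}

```text
t: 8.75
tool_pos: [0.5571, 0.2102, 0.1973]
tool_rot: [0.133, -0.132, 0.695, -0.695]
contact_force: [-0.1, -0.8, -3.5]
opening: 0.0108
```

Run:
```python
from h import *
import pickle
go((.5554,.2099,.197),np.radians(21.6))
S=ctrl.grab_frame("side");T=ctrl.grab_frame("top");pickle.dump((S,T),open("fr4.pkl","wb"))
crop(S,210,240,330,390,4,"pics/s4.png");crop(T,120,120,260,220,5,"pics/t4.png")
```

```text
p [0.5571 0.2102 0.1973] t 8.75 F [-0.0708 -0.7799 -3.4844] op 0.010801539623572153 q [ 0.2898  0.3606  1.5134 -0.      1.2655  1.4837]
[[-0.9298  0.002   0.3681]
 [-0.3681  0.0006 -0.9298]
 [-0.0021 -1.      0.0002]]
d world [-0.0017 -0.0003 -0.0003] in tool [ 0.0016  0.0003 -0.0004]
turn deg [  0.186  179.9986  -0.0185] d in final [-0.0016  0.0003  0.0004]
turn deg [-0.0117 -0.0013 -0.1184] d in final [ 0.0016  0.0003 -0.0004]
```

View pics/s4.png

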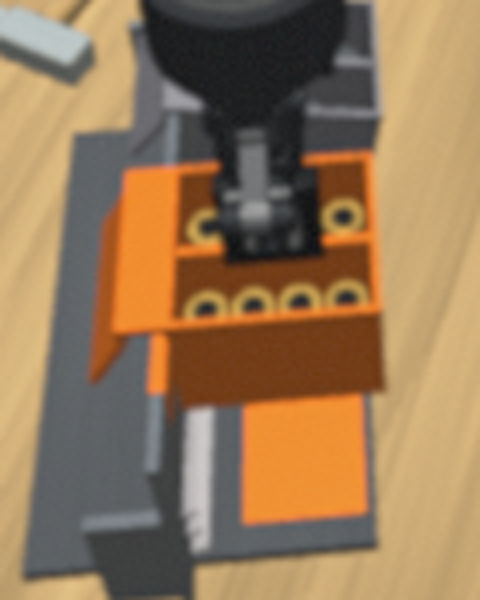

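View pics/t4.png

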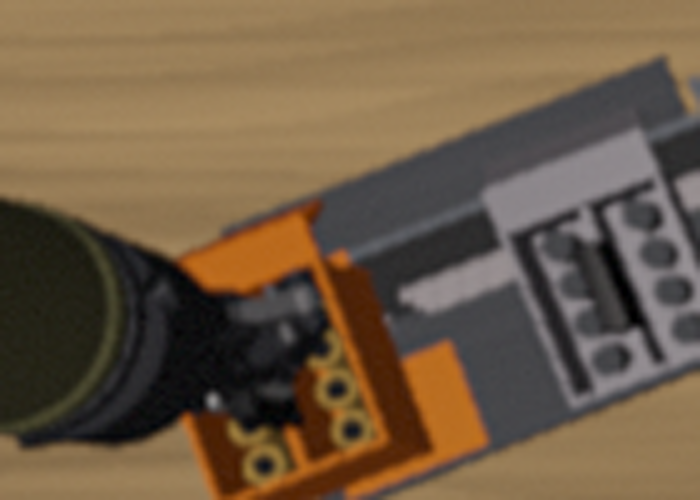

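Run:
```python
from h import *
import pickle
S,T=pickle.load(open("fr4.pkl","rb"));np.set_printoptions(precision=4,suppress=True)
a=np.radians(21.6);n=np.array([np.cos(a),np.sin(a)]);m=np.array([-n[1],n[0]])
def c(p,b,s):return ((p[0]+.5)/s+b[0]-.5,(p[1]+.5)/s+b[1]-.5)
z=.1973-.0768+.069
rS=np.array([.613,.23185])-.0025*n; rT=np.array([.60865,.2315])-.0025*n
for nm,f,b,s,r,P in(("S",S,(210,240),4,rS,dict(nf=(382,312),ff=(374,152),nback=(172,328),nlip=(112,333),flip=(125,168))),("T",T,(120,120),5,rT,dict(rf=(388,437),lf=(215,505),rlip=(310,208)))):
    for k,p in P.items():
        q=plane(f,*c(p,b,s),z)[:2]-r; print(nm,k,"x',y' rel bay",q@n,q@m)
print("tcp rel S",(np.array([.5571,.2102])-rS)@n,"T",(np.array([.5571,.2102])-rT)@n,(np.array([.5571,.2102])-rT)@m)
```

```text
S nf x',y' rel bay -0.10024478947877438 0.04092610175913948
S ff x',y' rel bay -0.10122606885545819 -0.039966408280866846
S nback x',y' rel bay -0.014078502123438008 0.03988232321959485
S nlip x',y' rel bay 0.01023167113711226 0.03978351383035745
S flip x',y' rel bay 0.009923548066492836 -0.04194916944753305
T rf x',y' rel bay -0.09707103632055497 -0.04187749247371415
T lf x',y' rel bay -0.09580056564311448 0.0382213310688521
T rlip x',y' rel bay 0.011597203672997011 -0.04606829498220782
tcp rel S -0.05744440212677647 T -0.05327103081972298 -0.0008274184585246243
```

In the bay frame, both views put the bin's front face at -0.097 to -0.101 m and its middle within 2 mm of the band centre. That puts the rail about 9 mm behind the back wall, inside the slot. I'll back off 2 mm and lower.

Emit:
{"api": "drive_tool", "payload": {
  "rows": [
    [0, 0, 0, 0.002, 0, 0, 0],
    [0, 0, 0, 0, 0.005, 0, 0],
    [0, 0, 0, 0, 0.008, 0, 0],
    [0, 0, 0, 0, 0.008, 0, 0],
    [0, 0, 0, 0, 0.007, 0, 0],
    [0, 0, 0, 0, 0.005, 0, 0],
    [0, 0, 0, 0, 0.004, 0, 0],
    [0, 0, 0, 0, 0.002, 0, 0],
    [0, 0, 0, 0, 0, 0, 0],
    [0, 0, 0, 0, 0, 0, 0]
  ]
}}

```text
t: 9.85
tool_pos: [0.5547, 0.2093, 0.1575]
tool_rot: [0.133, -0.132, 0.695, -0.695]
contact_force: [0.3, 0.1, -4.3]
opening: 0.0112
```

Run:
```python
from h import *
go((.5554,.2099,.152),np.radians(21.6))
S=ctrl.grab_frame("side")
crop(S,210,240,330,390,4,"pics/s5.png")
```

```text
p [0.5547 0.2093 0.1575] t 9.85 F [ 0.3004  0.1305 -4.3035] op 0.011248675561954212 q [0.2896 0.394  1.5699 0.     1.1772 1.4833]
[[-0.9297  0.0004  0.3682]
 [-0.3682  0.0002 -0.9297]
 [-0.0005 -1.      0.    ]]
d world [ 0.0007  0.0006 -0.0055] in tool [-0.0009  0.0055 -0.0003]
turn deg [  -0.0424 -179.995     0.0019] d in final [0.0009 0.0055 0.0003]
turn deg [-0.0012  0.005  -0.027 ] d in final [-0.0009  0.0055 -0.0003]
```

View pics/s5.png

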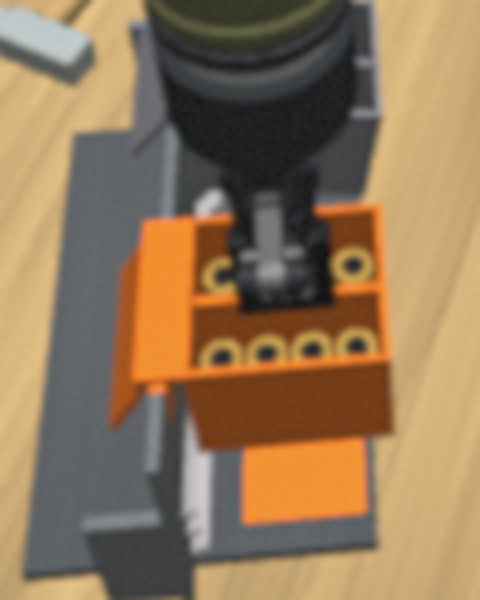

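The rail is inside the slot with no contact force yet. I'll lower in small steps.

Emit:
{"api": "drive_tool", "payload": {
  "rows": [
    [0, 0, 0, 0, 0.002, 0, 0],
    [0, 0, 0, 0, 0.002, 0, 0],
    [0, 0, 0, 0, 0.001, 0, 0],
    [0, 0, 0, 0, 0, 0, 0]
  ]
}}

```text
t: 10.3
tool_pos: [0.5542, 0.2092, 0.152]
tool_rot: [-0.132, 0.133, -0.695, 0.695]
contact_force: [-0.6, -0.0, -4.0]
opening: 0.0109
```

Emit:
{"api": "drive_tool", "payload": {
  "rows": [
    [0, 0, 0, 0, 0.001, 0, 0],
    [0, 0, 0, 0, 0.001, 0, 0],
    [0, 0, 0, 0, 0, 0, 0]
  ]
}}

```text
t: 10.6
tool_pos: [0.5544, 0.2092, 0.1515]
tool_rot: [0.133, -0.132, 0.695, -0.695]
contact_force: [-2.7, -1.6, 2.8]
opening: 0.0112
```

Contact force is about 7 N upward at exactly the expected height (TCP z 0.152), so the lip is on the rail. I'll release gently.

Emit:
{"api": "drive_tool", "payload": {
  "rows": [
    [0, 0, 0, 0, 0, 0, 0.012],
    [0, 0, 0, 0, 0, 0, 0.016],
    [0, 0, 0, 0, 0, 0, 0.02],
    [0, 0, 0, 0, 0, 0, 0.03],
    [0, 0, 0, 0, 0, 0, 0.04],
    [0, 0, 0, 0, 0, 0, 0.05],
    [0, 0, 0, 0, 0, 0, 0.05],
    [0, 0, 0, 0, 0, 0, 0.05]
  ],
  "force": 20
}}

```text
t: 11.4
tool_pos: [0.5545, 0.2093, 0.1503]
tool_rot: [-0.133, 0.133, -0.695, 0.695]
contact_force: [0.4, 0.8, 0.2]
opening: 0.05
```

Run:
```python
from h import *
go((.5554,.2099,.152),np.radians(21.6))
S=ctrl.grab_frame("side");T=ctrl.grab_frame("top")
crop(S,210,240,330,390,4,"pics/s6.png");crop(T,120,120,260,220,5,"pics/t6.png")
```

```text
p [0.5545 0.2093 0.1503] t 11.4 F [0.3645 0.7512 0.1971] op 0.05001744888267878 q [ 0.2896  0.401   1.5789 -0.      1.1616  1.4834]
[[-0.9297 -0.      0.3682]
 [-0.3682 -0.     -0.9297]
 [ 0.     -1.      0.    ]]
d world [0.0009 0.0006 0.0017] in tool [-0.0011 -0.0017 -0.0002]
turn deg [   0.0006 -179.9946    0.0005] d in final [ 0.0011 -0.0017  0.0002]
turn deg [-0.0003  0.0054  0.0004] d in final [-0.0011 -0.0017 -0.0002]
```

View pics/s6.png

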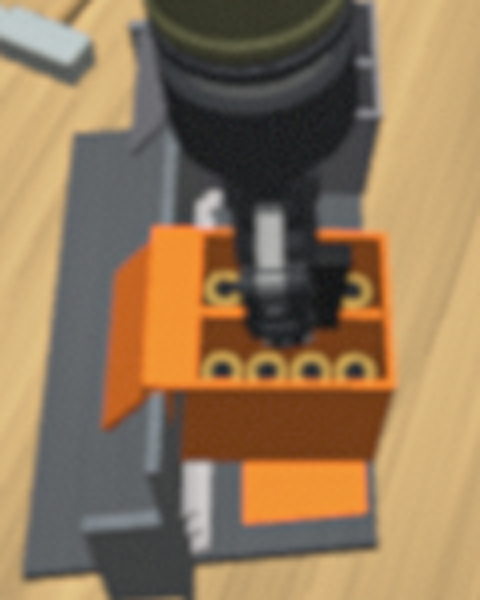

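View pics/t6.png

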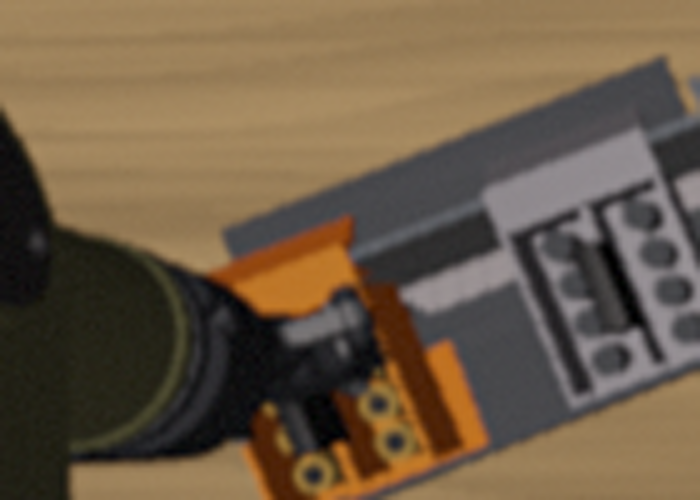

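The bin has tipped forward and hangs from the rail, clear of the fingers. Retracting straight up.

Emit:
{"api": "drive_tool", "payload": {
  "rows": [
    [0, 0, 0, 0, -0.004, 0, 0.05],
    [0, 0, 0, 0, -0.008, 0, 0.05],
    [0, 0, 0, 0, -0.012, 0, 0.05],
    [0, 0, 0, 0, -0.02, 0, 0.05],
    [0, 0, 0, 0, -0.025, 0, 0.05],
    [0, 0, 0, 0, -0.025, 0, 0.05],
    [0, 0, 0, 0, -0.025, 0, 0.05],
    [0, 0, 0, 0, -0.02, 0, 0.05],
    [0, 0, 0, 0.03, 0, 0.02, 0.05],
    [0, 0, 0, 0.03, 0, 0.03, 0.05],
    [0, 0, 0, 0.03, 0, 0.03, 0.05],
    [0, 0, 0, 0.03, 0, 0.03, 0.05],
    [0, 0, 0, 0.02, 0, 0.03, 0.05],
    [0, 0, 0, 0, 0, 0.03, 0.05],
    [0, 0, 0, 0, 0, 0.03, 0.05],
    [0, 0, 0, 0, 0, 0.02, 0.05],
    [0, 0, 0, 0, 0, 0.0, 0.05],
    [0, 0, 0, 0, 0, 0, 0.05]
  ]
}}

```text
t: 13.3
tool_pos: [0.5053, -0.0469, 0.2901]
tool_rot: [0.132, -0.132, 0.695, -0.695]
contact_force: [0.5, 0.5, -0.2]
opening: 0.0499
```

Run:
```python
from h import *
import pickle
go((.5554,.2099,.152),np.radians(21.6))
S=ctrl.grab_frame("side");T=ctrl.grab_frame("top");pickle.dump((S,T),open("fr7.pkl","wb"))
crop(S,210,220,330,370,4,"pics/s7.png");crop(T,140,120,280,220,5,"pics/t7.png");cv2.imwrite("pics/t7f.png",T["color"])
```

```text
p [ 0.5053 -0.0469  0.2901] t 13.3 F [ 0.4851  0.5377 -0.1751] op 0.04985410732782511 q [-0.1763  0.1693  1.5463  0.0006  1.4253  1.0186]
[[-0.9302  0.0007  0.367 ]
 [-0.367   0.0005 -0.9302]
 [-0.0008 -1.     -0.0002]]
d world [ 0.0501  0.2568 -0.1381] in tool [-0.1408  0.1382 -0.2205]
turn deg [  0.0764 179.932    0.0146] d in final [0.1412 0.1381 0.2203]
turn deg [ 0.0093 -0.068  -0.0486] d in final [-0.1412  0.1381 -0.2203]
```

View pics/s7.png

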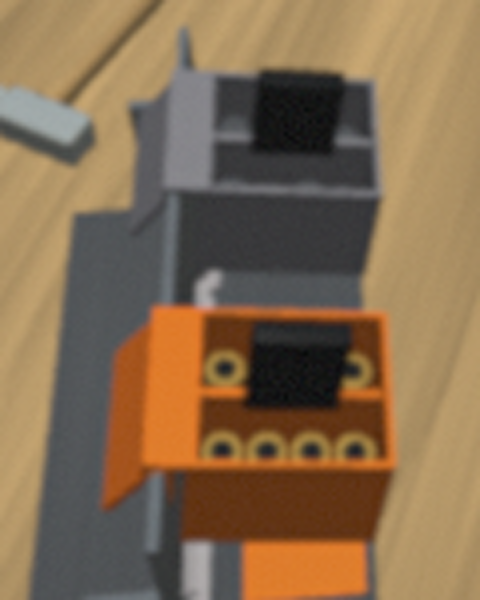

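View pics/t7.png

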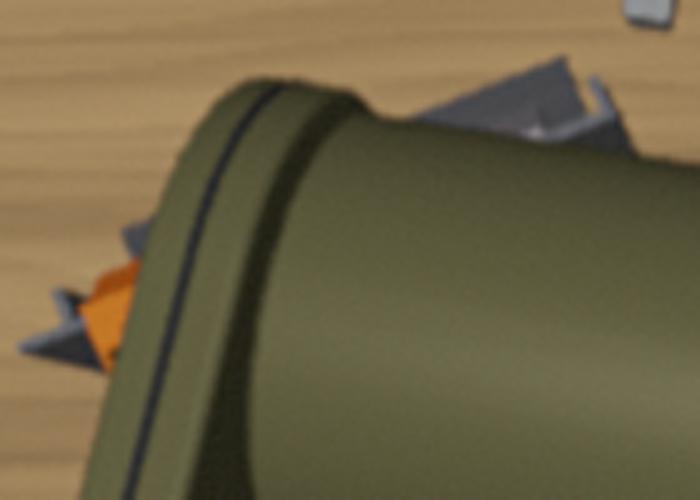

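View pics/t7f.png

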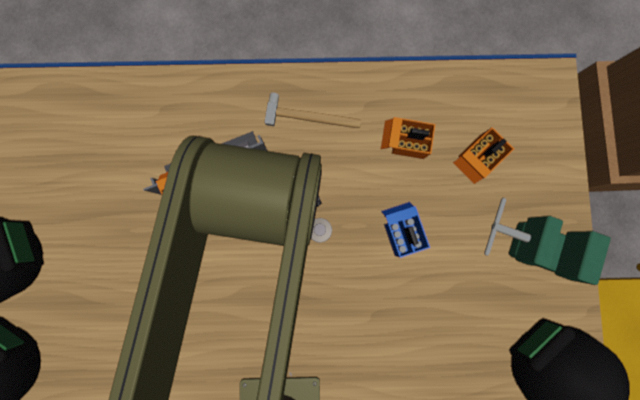

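Run:
```python
from h import *
import pickle
S,T=pickle.load(open("fr7.pkl","rb"));np.set_printoptions(precision=4,suppress=True)
a=np.radians(21.6);n=np.array([np.cos(a),np.sin(a)]);m=np.array([-n[1],n[0]])
r=np.array([.613,.23185])-.0025*n
L=[]
for k,p in dict(nl=(145,467),fl=(155,308),nf=(393,466),ff=(387,316)).items():
    z=.146 if 'l' in k else .129   # lip top / front rim tipped 10 deg
    q=plane(S,(p[0]+.5)/4+209.5,(p[1]+.5)/4+219.5,z)[:2]-r; print(k,q@n,q@m)
```

```text
nl 0.0025882518936099696 0.04077411351786943
fl 0.0020990181417023055 -0.03884561763541219
nf -0.10303266286978308 0.041424790309350715
ff -0.10493151044455007 -0.035370723097107794
```

The lip is square to the rail (0.4°). It is centred along the band within about 1 mm, and across within about 3 mm. The blue bin is unmoved in the image, so I'm handing in.

Run:
```python
from plant import ctrl
print(ctrl.hand_in())
```

```text
the job is handed in; nothing more can be done
None
```

I picked up the orange bin nearest the robot by its grip, carried it over the rail with its lip more than 0.1 m above it, and lowered it at the orange band. On release it tipped forward and stayed hanging by its lip. I then moved the arm clear and handed the job in at about 13.4 s of the 45 s.

**Last checks (side camera):**
- **Position:** the lip's edge is centred within about 1 mm along the band and lies 2–3 mm across from the rail's middle. It is square to the rail within about 0.5°.
- **Contact on lowering:** the lip met the rail at the expected height with about 7 N. The tool force was near zero after I retracted.
- **Blue bin and bottle:** both appear at the same pixels as at the start in the top view; I did not measure them more finely.

**Disagreements and gaps:**
- The two cameras differed by about 4 mm in x throughout, slightly more than the stated calibration. I averaged them, or compared the bin and rail within the same view.
- In the final top view the arm hid most of the hung bin, so the final position rests on the side camera alone.

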